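Turn the leaf of a reagent colour chart

ROBOT

A 6-joint arm with a two-finger parallel gripper is mounted at the origin on the work surface. World frame = base frame: x ahead of the robot, y to its left, z up, the work surface at z = 0. Lengths are in m, angles in rad, forces in N, time in s.
With the tool pointing down it reaches from about 0.4 to 0.825 m from the base axis. Payload 7 kg.
Tool frame: the origin (TCP) lies between the finger pads; the fingertips stand 11 mm ahead of it and the grasp point (between the pads) lies 8 mm behind it (arm.tips_ahead is the distance from the TCP to the fingertips, in m); z points along the fingers, x is the direction in which the jaws open and shut, and the axes are right-handed (so a half turn about z gives the same grasp; the last joint's range is limited). The gripper opens to 88 mm and grips with 3 to 60 N. Pads are 19 mm wide; open, the fingers measure 130 mm over their backs; the gripper's body (78 mm by 193 mm) begins 47 mm behind the grasp point.
Start: joints at [1.558, 0.359, 0.012, 0, -1.224, -0.288], TCP at [0.2, 0.645, 0.238] pointing down, gripper open.
Joint ranges: [-3.07, 3.07], [-1.43, 2.12], [-1.02, 1.25], [-3.03, 1.67], [-3.05, -0], [-3.03, 3.03]. Speed limits (rad/s): [2.39, 2.39, 3.01, 3.14, 3.14, 3.14].

INTERFACE

Orientations are given as [roll, pitch, yaw] about the fixed x, y, z axes, in that order (R = Rz(yaw) Ry(pitch) Rx(roll)).
In Python, from station import arm, optics, finder gives the robot as it stands. The module is installed in compiled form; this text tells all that it offers.
- The arm moves only by the tool apply_moves, never from a script. Its argument "increments" is one flat list of numbers, 6 for each row, row after row: the shift along the world's x, y, z in m, then the turn, a rotation vector about the world's x, y, z in rad. In form: [tx, ty, tz, rx, ry, rz, tx, ty, tz, rx, ry, rz, ...]. A call has 1 to 20 rows; each row shifts and turns the pose as measured when the row begins; what a row does not reach is not made up. A row lasts 1/12 s, in which the tool goes at most 41.7 mm and 7.16 degrees, less where a joint would pass 70% of its speed; a pose out of reach is approached as far as the arm can. A call with a gripper value outside its range is refused whole. "hand" is the closure, from 0 (fully open) to 1 (shut), set as the call begins (left out, the last holds). The fingers move at their own pace and stop on an object; "force" is the grip in N (left out, the last holds). Time passes only in rows, so rows that do not move let the fingers close. It gives the time, the measured TCP pose, the force and the opening at its end, in the units of the state.
- arm.get_state(): the state, without advancing time (a new reading comes with each control period).
- optics.grab_frame(name): name is "side" or "top"; returns the picture (384x512x3 uint8, red, green, blue); there is no depth.
- optics.camera_model(name): a dict with "fx", "fy", "cx", "cy" (pixels), "world_to_cam" (4x4, takes a point from world to camera coordinates). Camera axes: x right, y up, looking along -z (the intrinsics and any distortion apply to the point x, -y, -z); pixel columns grow to the right and rows downward; lengths in m; the calibration is good to about 2 mm. A picture is of the moment at which its call begins. camera_model takes no time and is no camera call.
- arm.job_done(): hands the job in, once; it reports no verdict.
Trained networks look in the newest picture that a camera, given by its name, has taken for a name from the list of things; names that differ only in an ending like _2 or _b are one class to them, and where a whole thing is asked for, a point or a joint stands for the part that bears it (a point fixed in the world has none). Each returns a list of dicts, best first, with "conf" (0 to 1); they miss things now and then, are a little off and sometimes report something else, mostly with a low value. They report only what shows in the picture. A call takes as long as a camera call.
- finder.find_in(camera, name): "box" ([left, top, right, bottom] in pixels, round what is visible of it).
- finder.landmark_of(camera, name): "point" ([column, row] in pixels: a listed point, or the origin of a listed thing).
The state is a dict: "t": time; "q": joint angles; "qd": joint speeds; "joint_efforts": joint torques, N m; "eef_pos": TCP position; "ee_rot": TCP orientation; "force": force on the tool from outside, world axes, zero at the start; "moment": the same for the moment, N m; "width": finger opening in m.
Only numpy, scipy, OpenCV 4.12 (cv2) and the standard library are available. Lean on these libraries where they do the work, as an engineer would, in place of code of your own. Each camera call takes 0.05 s, during which the arm holds its last target. There are 200 camera calls.

TASK

On the evidence table stands a colour chart book whose stiff blue leaf stands partly raised on its left-hand side (the robot's left). Working with the fingertips only, push the leaf up and over the spine and press it down flat on the other side, so that the swatches below it lie open to read; do not grip, fling or press hard on it, do not lift or shove the book, leave the vial, jar, cutter and parcel where they are, and finish clear of everything.

Things in the scene. Friction and masses are not known exactly. Their poses are not given: they have to be found in the camera images.
- book: colour chart book: loose grey base, 1.6 kg, 150 mm along its x (the spine), 320 mm along its y, 14 mm thick. Origin: centre of its underside, on the table; z up. The leaf starts over the +y wing (the robot's left, with nine colour swatches) and must end over the -y wing. Rubber bumpers on each wing reach 23 mm above the table
- spine (a point): middle of the hinge line, which runs along the book's x axis 26 mm above the table, between two steel knuckles (16 mm wide, top 31 mm above the table) 61 mm either side; axes as the book's
- leaf_edge (a point): middle of the leaf's free edge (orange band). The leaf is a rigid blue plate, 100 mm along the spine, 135 mm from hinge line to free edge, 4 mm thick (the hinge line is at half thickness), about 90 g. The point's y axis points from the spine out along the leaf
- leaf (a joint): leaf angle, rad: 0 = flat over the book's +y wing, pi/2 upright, pi = flat over the -y wing. Starts at 0.65 to 1.2. The hinge has friction (0.14 N m): the leaf stays where it is left and does not fall, so it must be pushed all the way (about 2 N near the free edge). At pi it meets a firm stop (gives less than 1 mm)
- vial: bystander: amber glass vial, 28 mm across, 65 mm high, upright beyond the book; origin at the centre of its underside
- jar: bystander: small glass jar with a black lid, 48 mm across, 60 mm high, upright beyond the book; origin at the centre of its underside
- cutter: bystander: black box cutter, 26 x 120 x 16 mm (long along its y), lying between robot and book; origin at the centre of its underside
- parcel: bystander: blue wrapped parcel, 170 x 120 x 45 mm, on the book's -y side; origin at the centre of its underside

How it is judged:
By the outcome, as a careful person would: the job done as asked, in the order asked, and still so for the second after the job is handed in, with the robot touching nothing.
It also fails if it takes over 42 s, if anything falls off the work surface, if the arm or the gripper's body presses on something with over 40 N, if the wrist force passes 120 N, or if a joint passes its speed limit or range.

## Working session

There is one attempt and no reset: what is moved stays moved. The work goes in short steps, Python scripts to look and compute and a tool call to move; the robot and the scene stay as the last step left them, time stands still between calls to the robot, and variables do not carry over. Pictures are saved under pics/ and viewed, about 8 in all and at most 12, crops included, and the job is handed in when it is done.

Besides the shell and the picture viewer there is one more tool, called after "Emit:" as a command line: name --argument value ..., lists and objects as JSON in quotes. apply_moves: Moves the arm, as the interface text tells. Its arguments: {"type":"object","properties":{"increments":{"type":"array"},"hand":{"type":"number"},"force":{"type":"number"}},"required":["increments"]}

```bash
mkdir -p pics; cat > h.py <<'E'
import numpy as np, cv2
from station import arm, optics, finder
def P(cam):
    m=optics.camera_model(cam); return m, np.array(m["world_to_cam"])
def proj(cam,p):
    m,T=P(cam); c=T@np.append(p,1); x,y,z=c[0],-c[1],-c[2]
    return np.array([m["fx"]*x/z+m["cx"], m["fy"]*y/z+m["cy"]])
def ray(cam,uv):
    m,T=P(cam); d=np.array([(uv[0]-m["cx"])/m["fx"],-(uv[1]-m["cy"])/m["fy"],-1.])
    R=T[:3,:3]; return -R.T@T[:3,3], R.T@d
def onz(cam,uv,z):
    o,d=ray(cam,uv); return o+d*(z-o[2])/d[2]
def tri(ua,ub):
    A=[];b=[]
    for c,u in(("side",ua),("top",ub)):
        o,d=ray(c,u); d=d/np.linalg.norm(d); M=np.eye(3)-np.outer(d,d); A.append(M);b.append(M@o)
    A=np.vstack(A);b=np.hstack(b);x=np.linalg.lstsq(A,b,rcond=None)[0]; return x,np.linalg.norm(A@x-b)
E
python3 - <<'E'
from h import *
for c in("side","top"):
    f=optics.grab_frame(c); cv2.imwrite(f"pics/{c}0.png",f[:,:,::-1])
    m=optics.camera_model(c); print(c,{k:v for k,v in m.items() if k!="world_to_cam"}, ray(c,(256,192)))
hz={"book":0,"spine":.026,"vial":0,"jar":0,"cutter":0,"parcel":0,"leaf_edge":None}
for n,z in hz.items():
    L={}
    for c in("side","top"):
        r=finder.landmark_of(c,n); 
        if r:
            L[c]=r[0]["point"]; print(n,c,np.round(L[c],1),round(r[0]["conf"],2),None if z is None else onz(c,L[c],z).round(4))
    if len(L)==2: print("  tri",tri(L["side"],L["top"]))
print(arm.get_state())
E
```

```text
side {'fx': 346.3898298810342, 'fy': 346.3898298810342, 'cx': 250.3690787142874, 'cy': 189.98806927967425} (array([0.46703496, 0.53563412, 0.53622926]), array([ 0.08842957, -0.73050942, -0.67737301]))
top {'fx': 413.4447315771562, 'fy': 413.4447315771562, 'cx': 262.0694837067441, 'cy': 186.28333238547958} (array([0.4294929 , 0.0238793 , 1.09131435]), array([ 0.09839917,  0.01736822, -0.9951998 ]))
book side [230.2 257.8] 0.66 [0.5582 0.1475 0.    ]
book top [219.5 184.9] 0.69 [0.5587 0.1395 0.    ]
  tri (array([ 0.55986748,  0.14054528, -0.00967475]), np.float64(1.041715601830831e-05))
spine top [213.3 183.7] 0.8 [0.5592 0.1528 0.026 ]
vial top [181.3 140.3] 0.45 [0.6821 0.2409 0.    ]
jar side [158.4 220.9] 0.66 [0.7241 0.0811 0.    ]
jar top [242.7 124.8] 0.74 [0.7207 0.0748 0.    ]
  tri (array([ 0.72471933,  0.07562823, -0.00647206]), np.float64(0.003262480801110578))
cutter side [149.8 288.1] 0.58 [0.6832 0.2348 0.    ]
cutter top [217.4 235.6] 0.81 [0.425  0.1467 0.    ]
  tri (array([0.5389751 , 0.20856075, 0.0685268 ]), np.float64(0.18820202030638652))
parcel side [230.5 164
[... 307 characters left out ...]
), np.float64(0.002712311743942377))
{'t': 0.8, 'q': array([ 1.55810239e+00,  3.58590752e-01,  1.19219338e-02, -6.15557294e-06,
       -1.22409071e+00, -2.88097236e-01]), 'qd': array([-1.74251810e-03, -2.46248760e-04,  7.56480354e-05, -4.26887117e-04,
       -7.82031250e-04,  1.26555639e-03]), 'joint_efforts': array([ 1.94498994e-04, -5.82285905e+01,  2.93290097e+01,  7.00220168e+00,
        1.27097251e-02, -1.33305122e-05]), 'eef_pos': array([0.19999731, 0.64468119, 0.23757568]), 'ee_rot': array([ 3.14157665e+00,  3.36375910e-05, -1.87158959e+00]), 'force': array([ 0.4538118 ,  0.40770574, -0.33333927]), 'moment': array([-0.02584629,  0.02548024, -0.01402606]), 'width': 0.08746027670967534}
```

View pics/top0.png

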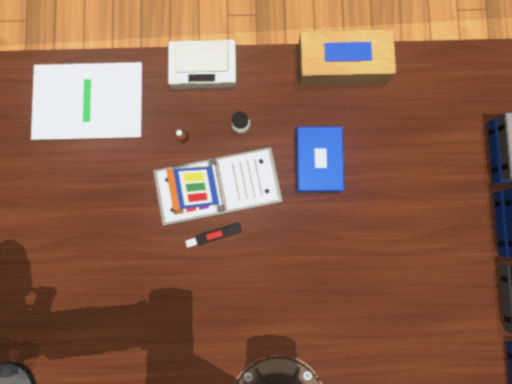

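View pics/side0.png

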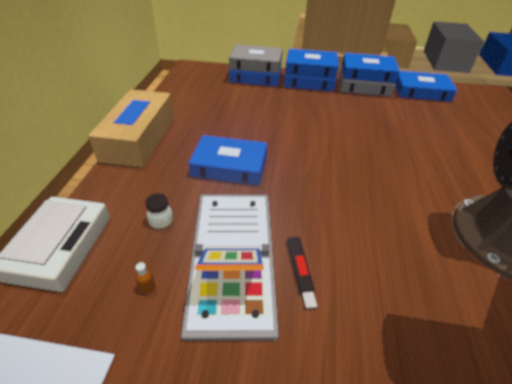

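Top: book from (153,171) to (282,202), with the leaf's orange band at x≈172; vial (181,135), jar (240,122), cutter (213,235), parcel (320,158). Side: the leaf stands raised, orange band at row ≈267. Next I fit the book pose and leaf angle.

```bash
cat > fit.py <<'E'
from h import *
def orange(c,f,box):
    h=cv2.cvtColor(f,cv2.COLOR_RGB2HSV); m=cv2.inRange(h,(7,170,130),(16,255,255))
    k=np.zeros_like(m); l,t,r,b=box; k[t:b,l:r]=m[t:b,l:r]
    n,lab,st,ce=cv2.connectedComponentsWithStats(k)
    i=1+np.argmax(st[1:,4]); print(c,"orange",st[i],ce[i].round(1)); return cv2.minAreaRect(np.argwhere(lab==i)[:,::-1].astype(np.float32))
E
python3 - <<'E'
from fit import *
t=cv2.imread("pics/top0.png")[:,:,::-1]; s=cv2.imread("pics/side0.png")[:,:,::-1]
print(orange("top",t,(150,150,290,230)), orange("side",s,(180,230,280,300)))
big=np.hstack([cv2.resize(t[140:235,145:290],None,fx=4,fy=4,interpolation=2)[:380,:,::-1]])
for i in range(0,145,10): cv2.putText(big,str(145+i),(i*4,8),0,.3,(0,255,255),1)
for i in range(0,95,10): cv2.putText(big,str(140+i),(0,i*4+4),0,.3,(0,255,255),1)
cv2.imwrite("pics/topc.png",big)
b=cv2.resize(s[185:345,175:315],None,fx=3.5,fy=3.5,interpolation=2)[:,:,::-1].copy()
for i in range(0,140,10): cv2.putText(b,str(175+i),(int(i*3.5),8),0,.3,(0,0,255),1)
for i in range(0,160,10): cv2.putText(b,str(185+i),(0,int(i*3.5)+4),0,.3,(0,0,255),1)
cv2.imwrite("pics/sidec.png",b)
E
```

```text
top orange [168 170  10  40 153] [172.4 189.4]
side orange [196 266  66  11 313] [230.5 269.1]
((172.13845825195312, 189.47531127929688), (39.79899978637695, 4.8166632652282715), 79.87532806396484) ((228.5, 271.0), (10.0, 65.0), 90.0)
```

View pics/topc.png

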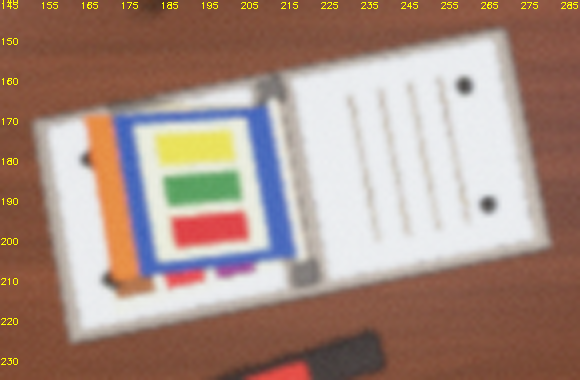

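View pics/sidec.png

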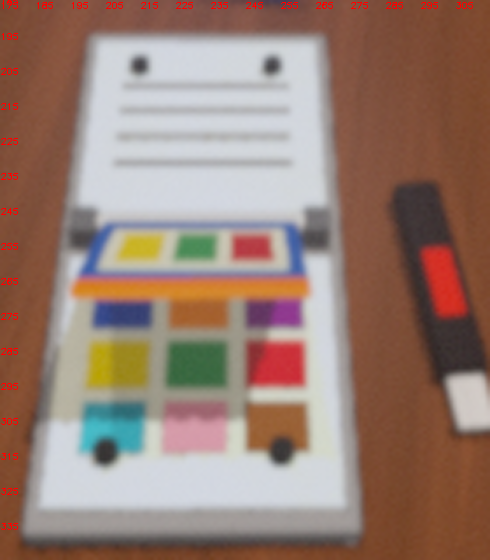

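Crops give pixel corners: book top face in the top view (153,170), (271.5,147), (283,201), (163,225.5); knuckles (212.5,162.5) and (221,208); leaf edge (166.5,169)–(173.5,209.5) in top, (195.6,268)–(263.6,268) in side.

```bash
cat >> fit.py <<'E'
from scipy.optimize import least_squares
def solve(obs):  # obs: (cam, uv, kind, xb, yb/z or edge)
    def pt(p,k):
        x,y,a,th=p; u=np.array([np.cos(a),np.sin(a),0]); v=np.array([-np.sin(a),np.cos(a),0])
        if k[0]=="b": q=u*k[1]+v*k[2]+[0,0,k[3]]
        else: q=u*k[1]+v*.135*np.cos(th)+[0,0,.026+.135*np.sin(th)]
        return q+[x,y,0]
    f=lambda p:np.hstack([proj(c,pt(p,k))-uv for c,uv,k in obs])
    r=least_squares(f,[.56,.14,.2,.8],x_scale=[.1,.1,.1,.1],loss="soft_l1"); return r.x,f(r.x).reshape(-1,2)
E
python3 - <<'E'
from fit import *
o=[("top",(153.25,170.25),("b",.075,.16,.014)),("top",(271.5,147),("b",.075,-.16,.014)),("top",(282.7,201.2),("b",-.075,-.16,.014)),("top",(163,225.5),("b",-.075,.16,.014)),
("top",(212.5,162.5),("b",.061,0,.031)),("top",(221.2,208),("b",-.061,0,.031)),
("top",(166.5,169),("e",.05)),("top",(173.5,209.5),("e",-.05)),
("side",(198.7,250.1),("b",.061,0,.026)),("side",(265.6,250.1),("b",-.061,0,.026)),
("side",(195.6,268.5),("e",.05)),("side",(263.6,268.5),("e",-.05)),
("side",(200.7,195.3),("b",.075,-.16,.014)),("side",(268.1,195.3),("b",-.075,-.16,.014))]
x,r=solve(o); print(x.round(4)); print(r.round(1))
E
```

```text
[0.5544 0.1443 0.1714 0.6888]
[[-0.9 -0.3]
 [-0.2 -0.3]
 [-0.1  0.9]
 [-1.2  0.5]
 [-0.4 -0.2]
 [-0.5  0.4]
 [-0.5  0.5]
 [-0.4  0.9]
 [ 0.4 -2. ]
 [-0.3 -1.9]
 [-0.7 -0.2]
 [ 0.1 -0.2]
 [-0.5 -1.7]
 [ 0.  -1.4]]
```

Emit:
apply_moves --increments '[0.0165,-0.018,0,0,0,-0.055,0.0165,-0.018,0,0,0,-0.055,0.0165,-0.018,0,0,0,-0.055,0.0165,-0.018,0,0,0,-0.055,0.0165,-0.018,0,0,0,-0.055,0.0165,-0.018,0,0,0,-0.055,0.0165,-0.018,0,0,0,-0.055,0.0165,-0.018,0,0,0,-0.055,0.0165,-0.018,0,0,0,-0.055,0.0165,-0.018,0,0,0,-0.055,0.0165,-0.018,0,0,0,-0.055,0.0165,-0.018,0,0,0,-0.055,0.0165,-0.018,0,0,0,-0.055,0.0165,-0.018,0,0,0,-0.055,0.0165,-0.018,0,0,0,-0.055,0.0165,-0.018,0,0,0,-0.055,0.0165,-0.018,0,0,0,-0.055,0.0165,-0.018,0,0,0,-0.055,0.0165,-0.018,0,0,0,-0.055,0.0165,-0.018,0,0,0,-0.055]' --hand 1 --force 10

```text
t: 2.47
eef_pos: [0.5397, 0.2699, 0.2394]
ee_rot: [3.139, 0.005, -3.016]
force: [-0.1, 0.7, 0.1]
width: 0.0005
```

Emit:
apply_moves --increments '[-0.004,0.007,0,0,0,0.015,-0.004,0.007,0,0,0,0.015,-0.004,0.007,0,0,0,0.015,0,0,-0.02,0,0,0,0,0,-0.02,0,0,0,0,0,-0.02,0,0,0,0,0,-0.02,0,0,0,0,0,-0.02,0,0,0,0,0,-0.02,0,0,0,0,0,-0.005,0,0,0,0,0,0,0,0,0]'

```text
t: 3.38
eef_pos: [0.5246, 0.298, 0.113]
ee_rot: [3.135, 0.011, -2.957]
force: [-0.0, -0.3, 1.2]
width: 0.0006
```

```bash
python3 - <<'E'
from h import *
s=arm.get_state(); print(s["t"],s["eef_pos"].round(4),s["ee_rot"].round(3),s["force"].round(2),arm.tips_ahead)
ims=[]
for c in("side","top"):
    f=optics.grab_frame(c)[:,:,::-1]
    if c=="side": f=f[150:350,130:330]
    else: f=f[100:250,130:330]
    ims.append(cv2.resize(f,(400,int(f.shape[0]*2))))
ims[1]=cv2.copyMakeBorder(ims[1],0,100,0,0,0)
cv2.imwrite("pics/a1.png",np.hstack(ims))
E
```

```text
3.3833 [0.5246 0.298  0.113 ] [ 3.135  0.011 -2.957] [-0.02 -0.3   1.24] 0.011
```

View pics/a1.png

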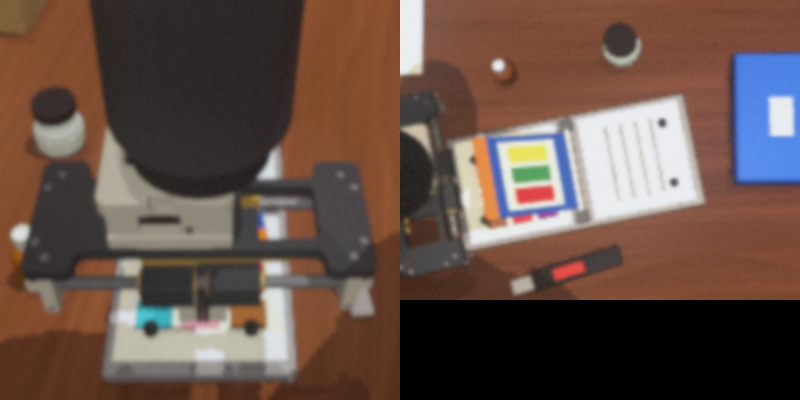

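The picture shows the closed fingertips standing beyond the orange edge, about centred, with bystanders untouched. Now I move in and start the arc.

Emit:
apply_moves --increments '[0.0017,-0.01,-0.001,0,0,0,0.0017,-0.01,-0.001,0,0,0,0.0017,-0.01,-0.001,0,0,0,0.0013,-0.0075,0,0,0,0,0.0013,-0.0075,0.006,0,0,0,0.0013,-0.0075,0.007,0,0,0,0.0013,-0.0075,0.007,0,0,0]'

```text
t: 4.07
eef_pos: [0.5381, 0.2375, 0.1381]
ee_rot: [3.126, 0.022, -2.956]
force: [-0.5, 1.7, -1.0]
width: 0.0006
```

```bash
cat >> h.py <<'E'
def rel():
    s=arm.get_state(); d=s["eef_pos"]-[.5544,.1443,0]; a=.1714
    print("t",round(s["t"],2),"u",round(d[0]*np.cos(a)+d[1]*np.sin(a),4),"v",round(-d[0]*np.sin(a)+d[1]*np.cos(a),4),"z",d[2].round(4),s["ee_rot"].round(3),"F",s["force"].round(2))
E
cat > look.py <<'E'
from fit import *
import sys
rel()
for c in("side","top"):
    f=optics.grab_frame(c); cv2.imwrite(f"pics/{c}{sys.argv[1]}.png",f[:,:,::-1])
    r=finder.landmark_of(c,"leaf_edge")
    print(c,[(np.round(q["point"],1),round(q["conf"],2)) for q in r[:2]])
    a=.1714; S=np.array([.5544,.1443,.026]); v=np.array([-np.sin(a),np.cos(a),0])
    th=np.linspace(.6,3.2,521); pr=np.array([proj(c,S+.135*(v*np.cos(t)+[0,0,np.sin(t)])) for t in th])
    for q in r[:1]:
        d=np.linalg.norm(pr-q["point"],axis=1); print("   theta",th[d.argmin()].round(3),"miss px",d.min().round(1))
E
python3 look.py 2
```

```text
t 4.07 u -0.0001 v 0.0946 z 0.1381 [ 3.126  0.022 -2.956] F [-0.55  1.73 -0.99]
side []
top [(array([176.8, 189. ]), 0.89), (array([241.5, 125.2]), 0.22)]
   theta 0.9 miss px 1.9
```

Emit:
apply_moves --increments '[0.0013,-0.0075,0,-0.003,0.003,0,0.0013,-0.0075,0.001,-0.003,0.003,0,0.0013,-0.0075,0.002,-0.003,0.003,0,0.0013,-0.0075,0.002,-0.003,0.003,0,0.0013,-0.0075,0.002,-0.003,0.003,0]'

```text
t: 4.68
eef_pos: [0.5459, 0.1998, 0.1446]
ee_rot: [3.138, 0.004, -2.953]
force: [-0.9, 2.2, 1.2]
width: 0.0004
```

```bash
python3 look.py 3
```

```text
t 4.68 u 0.001 v 0.0562 z 0.1446 [ 3.138  0.004 -2.953] F [-0.86  2.2   1.24]
side [(array([230.6, 218.2]), 0.64), (array([161.4, 219.1]), 0.52)]
   theta 1.24 miss px 0.6
top [(array([193.4, 185.5]), 0.66)]
   theta 1.265 miss px 3.1
```

Emit:
apply_moves --increments '[0.0013,-0.0075,0.002,0,0,0,0.0013,-0.0075,0.002,0,0,0,0.0013,-0.0075,0.001,0,0,0,0.0013,-0.0075,0.001,0,0,0,0.0013,-0.0075,0,0,0,0,0.0013,-0.0075,0,0,0,0,0.0013,-0.0075,-0.001,0,0,0,0.0013,-0.0075,-0.001,0,0,0]'

```text
t: 5.55
eef_pos: [0.5564, 0.135, 0.1484]
ee_rot: [3.138, 0.004, -2.953]
force: [-0.5, 1.2, -0.3]
width: 0.0007
```

```bash
python3 look.py 4
```

```text
t 5.55 u 0.0004 v -0.0095 z 0.1484 [ 3.138  0.004 -2.953] F [-0.5   1.21 -0.28]
side [(array([232.4, 185.3]), 0.75)]
   theta 1.76 miss px 1.1
top []
```

Emit:
apply_moves --increments '[0.0014,-0.008,-0.002,0,0,0,0.0014,-0.008,-0.003,0,0,0,0.0014,-0.008,-0.003,0,0,0,0.0012,-0.007,-0.004,0,0,0,0.0012,-0.007,-0.004,0,0,0,0.0012,-0.007,-0.005,0,0,0,0.0012,-0.007,-0.006,0,0,0,0.0012,-0.007,-0.007,0,0,0]'

```text
t: 6.42
eef_pos: [0.5678, 0.0727, 0.1122]
ee_rot: [3.138, 0.006, -2.95]
force: [-0.2, 0.5, 0.4]
width: 0.0002
```

```bash
python3 look.py 5
```

```text
t 6.42 u 0.0009 v -0.0728 z 0.1122 [ 3.138  0.006 -2.95 ] F [-0.18  0.53  0.43]
side [(array([231.5, 178.5]), 0.91)]
   theta 1.96 miss px 0.3
top []
```

```bash
python3 - <<'E'
from fit import *
a=.1714; S=np.array([.5544,.1443,.026]); v=np.array([-np.sin(a),np.cos(a),0])
for t in np.arange(1.7,3.2,.1): print(t.round(1),proj("side",S+.135*(v*np.cos(t)+[0,0,np.sin(t)])).round(1),proj("top",S+.135*(v*np.cos(t)+[0,0,np.sin(t)])).round(1))
f=cv2.imread("pics/side5.png")[110:310,130:330]; g=cv2.imread("pics/top5.png")[100:250,150:350]
cv2.imwrite("pics/a5.png",np.hstack([cv2.resize(f,(400,400)),cv2.copyMakeBorder(cv2.resize(g,(400,300)),0,100,0,0,0)]))
E
```

```text
1.7 [231.1 187.9] [217.4 177.3]
1.8 [231.4 183.6] [223.2 176.3]
1.9 [231.6 180.2] [229.  175.4]
2.0 [231.9 177.6] [234.5 174.7]
2.1 [232.1 175.9] [239.8 174. ]
2.2 [232.4 175. ] [244.7 173.6]
2.3 [232.6 174.9] [249.2 173.2]
2.4 [232.8 175.5] [253.3 173. ]
2.5 [233.  176.8] [257.  172.9]
2.6 [233.2 178.7] [260.1 173. ]
2.7 [233.4 181.2] [262.7 173.2]
2.8 [233.5 184.1] [264.7 173.5]
2.9 [233.7 187.6] [266.2 173.9]
3.0 [233.8 191.5] [267.2 174.5]
3.1 [233.9 195.8] [267.6 175.1]
3.2 [234.  200.4] [267.5 175.8]
```

View pics/a5.png

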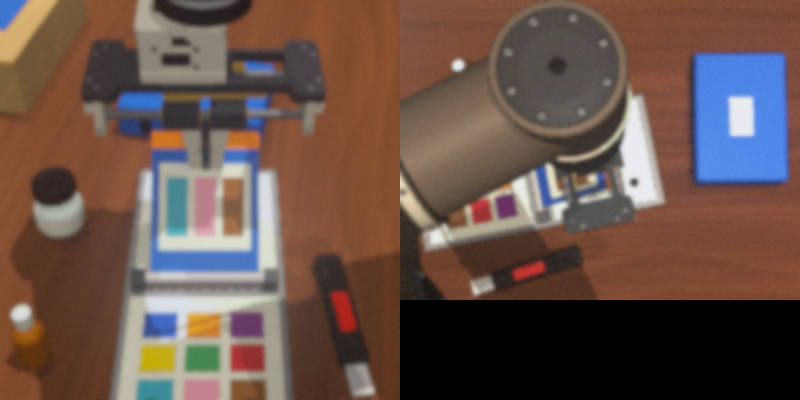

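The side view shows the leaf past upright with the fingertips on its now-upper face, consistent with θ≈2.5 (the side projection is ambiguous there); swatches are uncovered and bystanders in place.

Emit:
apply_moves --increments '[0.001,-0.006,-0.006,0,0,0,0.001,-0.006,-0.007,0,0,0,0.0009,-0.005,-0.007,0,0,0,0.0007,-0.004,-0.007,0,0,0,0.0005,-0.003,-0.007,0,0,0,0.0003,-0.002,-0.007,0,0,0,0.0002,-0.001,-0.006,0,0,0,0,-0.001,-0.005,0,0,0]'

```text
t: 7.28
eef_pos: [0.5736, 0.0434, 0.0567]
ee_rot: [3.138, 0.008, -2.949]
force: [0.2, 0.6, 1.5]
width: 0.0006
```

```bash
python3 look.py 6
```

```text
t 7.28 u 0.0018 v -0.1027 z 0.0567 [ 3.138  0.008 -2.949] F [0.22 0.63 1.54]
side [(array([231.4, 193.6]), 0.78)]
   theta 1.59 miss px 0.6
top [(array([269.2, 175.8]), 0.57)]
   theta 3.16 miss px 1.6
```

Emit:
apply_moves --increments '[0,0,-0.004,0,0,0,0,0,-0.004,0,0,0,0,0,-0.003,0,0,0,0,0,-0.002,0,0,0]'

```text
t: 7.82
eef_pos: [0.5744, 0.0443, 0.0451]
ee_rot: [3.138, 0.01, -2.948]
force: [-0.3, -0.9, 1.4]
width: 0.0005
```

Emit:
apply_moves --increments '[0,0,-0.002,0,0,0,0,0,-0.002,0,0,0,0,0,-0.0015,0,0,0]'

```text
t: 8.07
eef_pos: [0.5745, 0.0444, 0.0391]
ee_rot: [3.138, 0.011, -2.948]
force: [-3.0, -0.1, 12.2]
width: 0.0004
```

The firm stop is met at exactly the expected height (TCP z 0.039). I lift straight up and move clear.

Emit:
apply_moves --increments '[0,0,0.002,0,0,0,0,0,0.01,0,0,0,0,0,0.02,0,0,0,0,0,0.025,0,0,0,0,0,0.025,0,0,0,0,0,0.025,0,0,0,0,0,0.025,0,0,0,0,0,0.025,0,0,0,-0.005,-0.025,0.01,0,0,0,-0.005,-0.025,0,0,0,0,-0.005,-0.025,0,0,0,0,-0.005,-0.025,0,0,0,0,-0.005,-0.025,0,0,0,0,-0.005,-0.025,0,0,0,0,-0.005,-0.025,0,0,0,0,-0.005,-0.025,0,0,0,0,0,-0.025,0,0,0,0,0,-0.015,0,0,0,0,0,0,0,0,0,0]'

```text
t: 9.65
eef_pos: [0.5284, -0.2047, 0.2298]
ee_rot: [3.139, 0.022, -2.943]
force: [-0.7, -0.5, 0.2]
width: 0.0002
```

```bash
python3 look.py 7; python3 - <<'E'
from h import *
hz={"book":0,"vial":0,"jar":0,"cutter":0,"parcel":0}
for n,z in hz.items():
    r=finder.landmark_of("top",n)
    if r: print(n,r[0]["point"],r[0]["conf"],onz("top",r[0]["point"],z).round(4))
f=cv2.imread("pics/side7.png")[140:360,120:340]; g=cv2.imread("pics/top7.png")[100:250,145:345]
cv2.imwrite("pics/a7.png",np.hstack([cv2.resize(f,(400,400)),cv2.copyMakeBorder(cv2.resize(g,(400,300)),0,100,0,0,0)]))
E
```

```text
t 9.65 u -0.0851 v -0.3394 z 0.2298 [ 3.139  0.022 -2.943] F [-0.72 -0.52  0.16]
side [(array([233.3, 199. ]), 0.7)]
   theta 3.17 miss px 0.7
top []
book [215.1, 186.7] 0.86 [0.5542 0.1513 0.    ]
vial [183.2, 135.4] 0.56 [0.6955 0.2357 0.    ]
jar [240.3, 125.1] 0.39 [0.72   0.0813 0.    ]
cutter [215.4, 234.5] 0.8 [0.428  0.1519 0.    ]
```

View pics/a7.png

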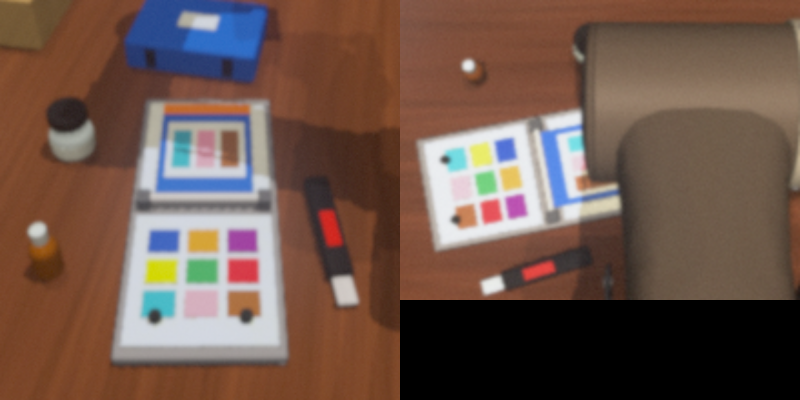

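```bash
python3 -c "
from station import arm; print(arm.job_done())"
```

```text
the job is handed in; nothing more can be done
None
```

The blue leaf has been pushed over the spine and now lies flat on the -y side, with all nine swatches open to read. I used closed, vertical fingertips along the leaf's arc. Push readings were about 1–3 N, then 12 N at the end of the last press, where the leaf met its firm stop at the expected height. I then lifted off, moved clear and handed the job in at about 10 s.

**Last checks:**
- **Leaf:** the side view puts it at 3.17 rad against a target of 3.14, and the picture shows it flat. The top camera could not confirm this, because the arm hid the leaf edge.
- **Book:** its two visible corners are within about 1 pixel of where they started. The network's own estimate of its centre differed by about 12 mm from its first reading, and I trusted the corners over that.
- **Vial, jar and cutter:** they look untouched in the pictures. The network's estimates of their positions shifted by 5–15 mm, mostly at lower confidence, and I put that down to its noise.
- **Parcel:** the network did not report it in the last top picture. It is visible in the side view, and nothing came near it except the raised gripper passing above.

**Readings that disagreed:** partway through, the side-only angle estimates (1.96 and 1.59 rad) disagreed with the fingertip position. One side-view position can fit two leaf angles there. For the first I settled it with a picture; for the second the top camera read 3.16 rad.

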